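# Lock the gluing clamp down on the gear

### The arm

A 7-joint arm with a two-finger parallel gripper is mounted at the origin on a cart in front of the work surface, level with it; the furniture and walls round the work are solid. World frame = base frame: x ahead of the robot, y to its left, z up, the work surface at z = 0. Lengths are in m, angles in rad, forces in N, time in s.
With the tool pointing down it reaches from about 0.4 to 0.9 m from the base axis. Payload 5.6 kg.
Tool frame: the origin (TCP) lies on the centre line of the jaws, within the pads' length; the fingertips stand 17 mm ahead of it and the grasp point (between the pads) lies 2 mm behind it (bot.tcp_to_tips is the distance from the TCP to the fingertips, in m); z points along the fingers, y is the line along which they close (so a half turn about z gives the same grasp; the last joint's range is limited). The gripper opens to 92 mm and grips with 3 to 60 N. Pads are 20 mm wide; open, the fingers measure 128 mm over their backs; the gripper's body (75 mm by 189 mm) begins 69 mm behind the grasp point.
Start: joints at [-1.256, 0.468, -0.012, 1.603, 0.006, 1.071, -0.056], TCP at [0.228, 0.609, 0.232] pointing down, gripper open.
Joint ranges: [-2.53, 2.53], [-0.31, 2.02], [-1.57, 1.55], [0.28, 2.44], [-1.29, 4.43], [0.15, 1.84], [-2.92, 2.92]. Speed limits (rad/s): [2.57, 2.57, 3.14, 3.14, 3.14, 3.14, 3.14].

### API

Orientations are given as a unit quaternion [w, x, y, z].
In Python, from plant import bot gives the robot as it stands.
- The arm moves only by the shell command python3 -m pendant 'ROWS'. ROWS is text: rows parted by semicolons, each of 7 numbers parted by spaces: the shift along the tool's x, y, z in m, then the turn, a rotation vector about the tool's x, y, z in rad, then the finger opening in m, from 0 to 0.0919. A call has exactly 10 rows; each row is the pose to reach, as a shift and turn from the pose commanded when the call began, along the tool's axes at that moment; what a row does not reach only later rows make up. A row lasts 1/12 s, in which the tool goes at most 41.7 mm and 7.16 degrees, less where a joint would pass 70% of its speed; a pose out of reach is approached as far as the arm can. A call with a gripper value outside its range is refused whole. The fingers move at their own pace and stop on an object; the grip force is fixed at half the most. Time passes only in rows, so rows that repeat a pose let the fingers close, or fill a call up. It gives the time, the measured TCP pose, the force, the opening and the grip force at its end, in the units of the state.
- bot.get_state(): the state, without advancing time (a new reading comes with each control period).
- bot.grab_frame(name): name is "scene" or "top" or "wrist"; returns a dict with "frame" (480x640x3 uint8, red, green, blue), "depth" (480x640 float32, m along the optical axis (not along the pixel's ray), 0 where there is no reading), "fx", "fy", "cx", "cy" (pixels), "world_from_camera" (4x4, takes a point from camera to world coordinates); the wrist camera has in their place "tool_from_camera" (4x4, takes a point from camera to tool coordinates, whose origin is the TCP and whose axes are the flange's). Camera axes: x right, y down, z forward; pixel columns grow to the right and rows downward; lengths in m; the calibration is good to about 2 mm. A picture is of the moment at which its call begins: read the wrist's pose just before it.
- bot.job_done(): hands the job in; it is judged then, once.
The state is a dict: "clock": time; "joint_pos": joint angles; "joint_vel": joint speeds; "joint_torque": joint torques, N m; "eef_pos": TCP position; "tcp_rot": TCP orientation; "ft_force": force on the tool from outside, world axes, zero at the start; "moment": the same for the moment, N m; "gripper_width": opening from 0.0 (shut) to 1.0 (fully open); "finger_force": force on a finger pad.
Only numpy, scipy, OpenCV 4.12 (cv2) and the standard library are available. Lean on these libraries where they do the work, as an engineer would, in place of code of your own. Each camera call takes 0.05 s, during which the arm holds its last target. There are 200 camera calls.

### The job

The spring clamp over the freshly glued yellow gear is still locked open. Draw its red keeper all the way back, press the steel plunger down into the clamp against its spring without ramming it onto its stop (never more than about 25 N), and while it is held down slide the keeper fully home over the plunger's ears, so that the plunger stays trapped down when you let go. Do not force the keeper against the ears. Leave the other things on the desk where they are.

Things in the scene. Friction and masses are not known exactly. Their poses are not given: they have to be found in the camera images.
- foot: Foot of the clamp: dark steel plate 104 (x) x 134 (y) x 10 mm, fixed; origin at the centre of its underside. Its +y is the way the keeper slides home. On four levelling screws over it, same axes and centre, stands a blue C-shaped frame 90 x 120 mm, set by hand at an unmeasured height: its underside is 15 to 35 mm above the desk. Heights 'above U' are above that underside.
- plunger_axis (a point): Point on the foot's top face, under the middle of the plunger. The plunger's head is a flat level steel bar 34 (x) x 100 (y) x 8 mm centred over this point, its top 80 mm above U when up (so 95 to 115 mm above the desk). Two yellow ears, 5 mm thick, stick 8 mm out of its long sides at y +12 to +30 mm, underside 72 mm above U when up.
- keeper_home (a point): Point on the foot's top face, under the middle of the keeper's cross bar when home. The keeper is a red yoke on rails that straddles the head bar. Its cross bar: 74 (x) x 12 (y) x 14 (z) mm, underside 83, top 97 mm above U, on an end post each side with 60 mm free between them; fingertips beside the cross bar reach the head bar freely.
- plunger (a joint): How far the plunger is down: 0 up, 0.0155 m on its rigid stop. Its spring pushes back about 4.5 N at first, 11 N at the stop. Pressed 0.0115 m or more, the keeper passes over its ears; half down, the ears block the keeper. Trapped and released it rests at about 0.011. Blocked after 1 mm while the keeper is under its ears.
- keeper (a joint): How far the keeper is toward the foot's +y: 0 fully back, 0.024 m home; the cross bar's centre is at foot y = -0.002 + this value. From 0.006 on its lips are over or under the ears. About 2.5 N moves it and it stays where it is left. A fingertip pressing on the head bar can slide along it and push the cross bar at the same time.
- glue_stick: Purple and yellow glue stick, standing, 27 mm diameter x 104 mm; origin at the centre of its underside. Leave alone.
- nozzle_tin: Round tin 62 mm x 24 mm; origin at the centre of its underside. Leave alone.
- spare_gear: White gear 26 mm x 10 mm; origin at the centre of its underside. Leave alone.
- flush_cutters: Small cutters with red grips, 45 x 137 x 14 mm, lying; origin at the centre of the underside. Leave alone.

How it is judged:
By the outcome, as a careful person would: the job done as asked, in the order asked, and still so for the second after the job is handed in, with the robot touching nothing.
It also fails if it takes over 45 s, if anything falls off the work surface, if the arm or the gripper's body presses on something with over 40 N, if the wrist force passes 120 N, or if a joint passes its speed limit or range.

## Working session

There is one attempt and no reset: what is moved stays moved. The work goes in short steps, Python scripts to look and compute and a shell command to move; the robot and the scene stay as the last step left them, time stands still between calls to the robot, and variables do not carry over. Pictures are saved under pics/ and viewed, at most 10 in all, crops included, and the job is handed in when it is done.

```bash
mkdir -p pics
cat > h.py <<'E'
import numpy as np, cv2
from plant import bot
from scipy.spatial.transform import Rotation as R
def T():
    s=bot.get_state(); M=np.eye(4); q=s["tcp_rot"]
    M[:3,:3]=R.from_quat([q[1],q[2],q[3],q[0]]).as_matrix(); M[:3,3]=s["eef_pos"]; return M
def grab(n,f):
    t=T(); d=bot.grab_frame(n)
    d["M"]=t@d["tool_from_camera"] if n=="wrist" else d["world_from_camera"]
    cv2.imwrite(f"pics/{f}.png",d["frame"][:,:,::-1]); np.savez(f"pics/{f}.npz",**d); return d
def cloud(d):
    v,u=np.mgrid[0:480,0:640]; z=d["depth"]
    P=np.stack([(u-d["cx"])/d["fx"]*z,(v-d["cy"])/d["fy"]*z,z],-1)
    return P@d["M"][:3,:3].T+d["M"][:3,3]
E
python3 - <<'E'
from h import *
for n in("scene","top"):
    d=grab(n,n+"0"); print(n,d["fx"],d["M"].round(3))
s=bot.get_state(); print(s["eef_pos"],s["tcp_rot"],s["ft_force"],bot.tcp_to_tips)
E
cd pics; python3 -c "
import cv2,numpy as np
"
```

```text
scene 599.0601150549004 [[ 0.908 -0.292  0.299  0.029]
 [-0.418 -0.643  0.641 -0.873]
 [ 0.005 -0.708 -0.706  1.093]
 [ 0.     0.     0.     1.   ]]
top 443.91299917523423 [[ 0.006 -0.985  0.174  0.316]
 [-1.    -0.004  0.015  0.075]
 [-0.014 -0.174 -0.985  1.057]
 [ 0.     0.     0.     1.   ]]
[0.22751814 0.60836772 0.23076323] [-9.39054485e-05  1.77970827e-01  9.84035457e-01 -7.71855204e-04] [ 0.29251675 -0.18052631  0.11117639] 0.017
```

View pics/top0.png

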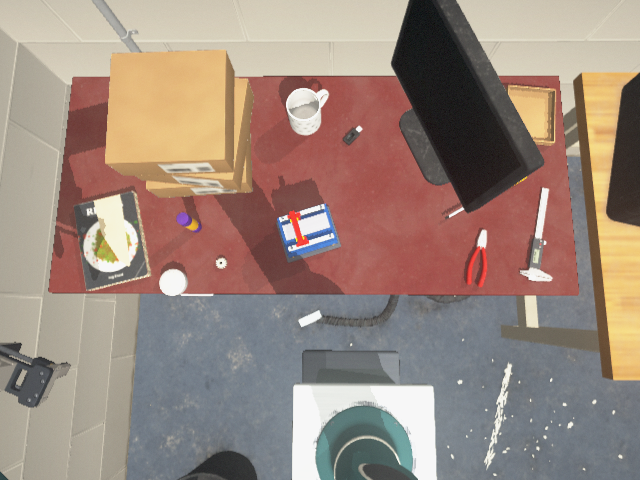

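View pics/scene0.png

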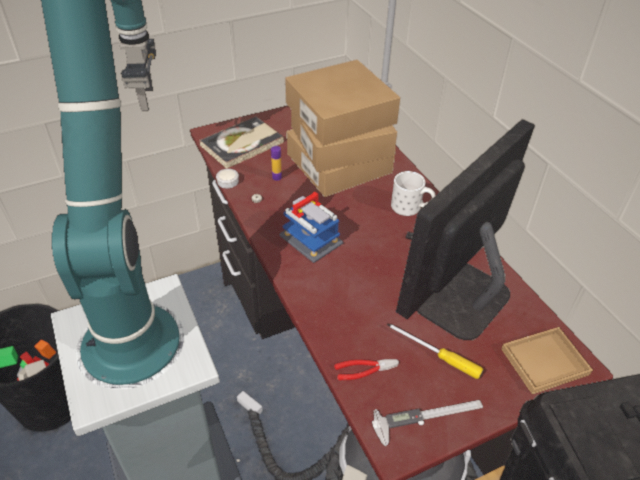

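The top view shows the clamp at about (308,232), with the red keeper's cross bar at about (297,230). The scene view shows it at about (313,225). I'll compute positions and enlarge.

Run:
```python
from h import *
out=[]
for n,(u0,u1,v0,v1) in (("top0",(265,355,190,275)),("scene0",(270,355,180,265))):
    d=dict(np.load(f"pics/{n}.npz")); P=cloud(d); f=d["frame"].astype(int)
    c=d["frame"][v0:v1,u0:u1,::-1]; out.append(cv2.resize(c,(400,400),interpolation=cv2.INTER_CUBIC))
    m=np.zeros((480,640),bool); m[v0:v1,u0:u1]=1
    r,g,b=f[...,0],f[...,1],f[...,2]
    red=m&(r>150)&(g<90)&(P[...,2]>.06); blue=m&(b>r+40)&(b>90)
    for k,w in(("red",red),("blue",blue),("high",m&(P[...,2]>.08))):
        Q=P[w]; print(n,k,len(Q),Q.min(0).round(3),Q.max(0).round(3),np.median(Q,0).round(3))
cv2.imwrite("pics/c0.png",np.hstack(out))
```

```text
top0 red 230 [0.316 0.075 0.082] [0.528 0.171 1.057] [0.488 0.148 0.126]
top0 blue 827 [0.316 0.061 0.001] [0.561 0.207 1.057] [0.476 0.116 0.084]
top0 high 1974 [0.316 0.064 0.08 ] [0.553 0.197 1.057] [0.492 0.13  0.097]
scene0 red 237 [ 0.029 -0.873  0.083] [0.529 0.165 1.093] [0.487 0.144 0.119]
scene0 blue 1061 [ 0.029 -0.873 -0.001] [0.574 0.181 1.093] [0.486 0.091 0.04 ]
scene0 high 1266 [ 0.029 -0.873  0.08 ] [0.554 0.18  1.093] [0.491 0.12  0.099]
```

View pics/c0.png

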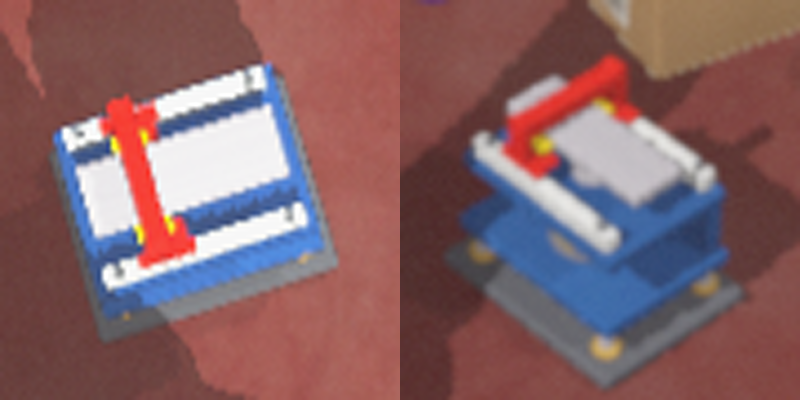

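The crops show the cross bar toward the left (+y world) end of the head bar with the ears next to it, so foot +y points roughly along world +y. Next I'll compute the axis and the approach move.

Run:
```python
from h import *
for n,(u0,u1,v0,v1) in (("top0",(265,355,190,275)),("scene0",(270,355,180,265))):
    d=dict(np.load(f"pics/{n}.npz")); P=cloud(d); f=d["frame"].astype(int)
    m=np.zeros((480,640),bool); m[v0:v1,u0:u1]=1
    m&=d["depth"]>0
    r,g,b=f[...,0],f[...,1],f[...,2]
    for k,w in(("red",m&(r>150)&(g<90)&(P[...,2]>.1)),("grey",m&(abs(r-b)<40)&(r>150)&(P[...,2]>.085))):
        Q=P[w]; (c,s,a)=cv2.minAreaRect(Q[:,:2].astype(np.float32)); print(n,k,len(Q),np.round(c,3),np.round(s,3),a,np.percentile(Q[:,2],[5,50,95]).round(3),Q.mean(0).round(3))
t=T();print(t.round(4)); print(bot.get_state()["joint_pos"])
d=bot.grab_frame("wrist"); print(d["fx"],d["tool_from_camera"].round(3))
```

```text
top0 red 203 [0.491 0.148] [0.074 0.025] 19.580677032470703 [0.101 0.126 0.129] [0.491 0.149 0.122]
top0 grey 933 [0.498 0.131] [0.081 0.103] 17.63650131225586 [0.092 0.108 0.112] [0.497 0.127 0.104]
scene0 red 201 [0.492 0.144] [0.08  0.024] 16.05511474609375 [0.102 0.121 0.128] [0.489 0.144 0.118]
scene0 grey 558 [0.496 0.128] [0.083 0.105] 17.58783721923828 [0.088 0.105 0.111] [0.494 0.114 0.102]
[[-9.367e-01  3.503e-01 -5.000e-04  2.275e-01]
 [ 3.503e-01  9.367e-01 -1.500e-03  6.084e-01]
 [-1.000e-04 -1.600e-03 -1.000e+00  2.308e-01]
 [ 0.000e+00  0.000e+00  0.000e+00  1.000e+00]]
[-1.25600849  0.46827839 -0.01160158  1.60348154  0.00597255  1.07142243
 -0.05628123]
364.83923390763556 [[-0.001 -0.956 -0.294  0.082]
 [ 1.    -0.001 -0.001  0.   ]
 [ 0.001 -0.294  0.956 -0.153]
 [ 0.     0.     0.     1.   ]]
```

```bash
python3 -m pendant '-0.029 -0.025 0 0 0 0.063 0; -0.059 -0.049 0 0 0 0.127 0; -0.088 -0.074 0 0 0 0.190 0; -0.118 -0.099 0 0 0 0.254 0; -0.147 -0.124 0 0 0 0.317 0; -0.176 -0.148 0 0 0 0.380 0; -0.206 -0.173 0 0 0 0.444 0; -0.235 -0.198 0 0 0 0.507 0; -0.265 -0.222 0 0 0 0.571 0; -0.294 -0.247 0 0 0 0.634 0'
cat >> h.py <<'E'
def rel(p,ang):
    t=T(); print("shift",(t[:3,:3].T@(np.array(p)-t[:3,3])).round(4),"tcp",t[:3,3].round(4)," turn",((np.arctan2(t[1,0],t[0,0])-ang+np.pi)%(2*np.pi)-np.pi).round(4), bot.get_state()["ft_force"].round(2), bot.get_state()["clock"])
E
python3 -c "
from h import *
rel([.497,.13,.23],np.radians(107.6))"
```

```text
clock: 0.98
eef_pos: [0.4171, 0.2727, 0.2316]
tcp_rot: [0.0, 0.477, 0.879, 0.0]
ft_force: [-0.3, -0.0, -0.3]
gripper_width: 0.3
finger_force: 0.0
shift [-0.1632 -0.0107  0.0016] tcp [0.4171 0.2727 0.2316]  turn 0.2687 [-0.25 -0.01 -0.27] 0.9833
```

```bash
python3 -m pendant '-0.030 -0.002 0 0 0 0.05 0; -0.060 -0.004 0 0 0 0.10 0; -0.090 -0.006 0 0 0 0.15 0; -0.120 -0.008 0 0 0 0.20 0; -0.145 -0.010 0 0 0 0.25 0; -0.163 -0.011 0 0 0 0.269 0; -0.163 -0.011 0 0 0 0.269 0; -0.163 -0.011 0 0 0 0.269 0; -0.163 -0.011 0 0 0 0.269 0; -0.163 -0.011 0 0 0 0.269 0'
python3 - <<'E'
from h import *
rel([.497,.13,.23],np.radians(107.6))
d=grab("wrist","w1"); print(d["M"].round(3))
E
```

```text
clock: 1.82
eef_pos: [0.4958, 0.1335, 0.2314]
tcp_rot: [-0.0, 0.588, 0.809, 0.0]
ft_force: [0.4, 0.5, 0.1]
gripper_width: 0.008
finger_force: 0.0
shift [-0.0037  0.0001  0.0014] tcp [0.4958 0.1335 0.2314]  turn 0.0053 [0.44 0.47 0.06] 1.8167
[[ 0.952  0.293  0.089  0.472]
 [ 0.306 -0.91  -0.281  0.213]
 [-0.002  0.295 -0.956  0.385]
 [ 0.     0.     0.     1.   ]]
```

View pics/w1.png

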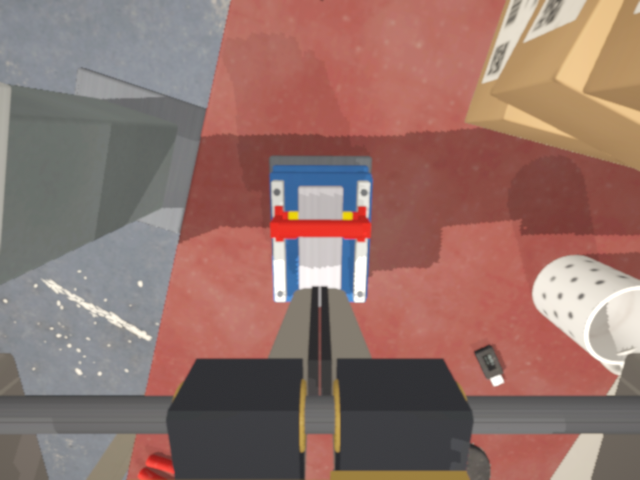

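The wrist view shows the clamp aligned with the tool. The cross bar is at rows 219-237, columns 270-371, the head bar at columns 298-344 with its top end at row 186, and the ears at (293,216) and (348,216). I'll turn these into positions.

Run:
```python
from h import *
d=dict(np.load("pics/w1.npz")); t=T(); P=(cloud(d)-t[:3,3])@t[:3,:3]  # tool frame
W=cloud(d)
f=d["frame"].astype(int); r,g,b=f[...,0],f[...,1],f[...,2]
m=np.zeros((480,640),bool); m[150:290,262:380]=1
def rep(k,w):
    print(k,w.sum(),"x",np.percentile(P[w][:,0],[1,50,99]).round(4),"y",np.percentile(P[w][:,1],[1,50,99]).round(4),"z",np.percentile(W[w][:,2],[5,50,95]).round(4))
red=m&(r>150)&(g<80)&(b<80)
rep("red",red); rep("redtop",red&(W[...,2]>.12))
h=np.zeros_like(m); h[180:213,300:342]=1; rep("head+",h&(abs(r-b)<40)&(W[...,2]>.09))
h[:]=0; h[242:285,300:342]=1; rep("head-",h&(abs(r-b)<40)&(W[...,2]>.09))
y=m&(r>170)&(g>150)&(b<110); rep("ears",y)
for c in((320,190),(320,200),(320,250),(320,270),(280,200),(320,228)): print(c,P[c[1],c[0]].round(4),W[c[1],c[0],2].round(4))
# bar yaw
Q=P[red&(W[...,2]>.12)]; print("bar slope",np.polyfit(Q[:,1],Q[:,0],1))
q=P[m&(W[...,2]>.09)&(abs(r-b)<40)]; print(cv2.minAreaRect(q[:,:2].astype(np.float32)))
foot=m&(W[...,2]>.005)&(W[...,2]<.016); rep("foot",foot)
```

```text
red 1990 x [-0.0086  0.017   0.0265] y [-0.0351  0.0013  0.0379] z [0.0994 0.125  0.1265]
redtop 1594 x [0.0091 0.0161 0.021 ] y [-0.0346  0.0014  0.0375] z [0.1224 0.1253 0.1266]
head+ 1134 x [0.0246 0.0347 0.0441] y [-0.0138  0.0014  0.0175] z [0.107  0.1086 0.1098]
head- 1782 x [-0.0353 -0.0169  0.0006] y [-0.0148  0.0014  0.018 ] z [0.1075 0.1086 0.1097]
ears 146 x [0.0191 0.0216 0.0243] y [-0.0241 -0.0165  0.0256] z [0.1027 0.1055 0.1127]
(320, 190) [0.0417 0.0014 0.1217] 0.1098
(320, 200) [0.0339 0.0014 0.1229] 0.1086
(320, 250) [-0.0066  0.0014  0.1243] 0.1072
(320, 270) [-0.0229  0.0014  0.1223] 0.1092
(280, 200) [ 0.0317 -0.0305  0.1359] 0.0957
(320, 228) [0.0161 0.0014 0.1067] 0.1248
bar slope [-0.00820679  0.01623203]
((0.017762865871191025, 0.001419171690940857), (0.13028959929943085, 0.07815004885196686), 0.3403807580471039)
foot 974 x [0.0461 0.0568 0.0607] y [-0.0494  0.0015  0.0529] z [0.0076 0.0097 0.0112]
```

Heights agree: head top is 0.1086 and bar top 0.1255, so U is about 0.0286 from both. The foot origin is about -0.006 along tool x. I'll go down on the +y side of the cross bar.

```bash
python3 -m pendant '0.020 0.001 0 0 0 0 0; 0.041 0.0014 0 0 0 0 0; 0.041 0.0014 0 0 0 0 0; 0.041 0.0014 0.020 0 0 0 0; 0.041 0.0014 0.040 0 0 0 0; 0.041 0.0014 0.060 0 0 0 0; 0.041 0.0014 0.075 0 0 0 0; 0.041 0.0014 0.085 0 0 0 0; 0.041 0.0014 0.093 0 0 0 0; 0.041 0.0014 0.093 0 0 0 0'
python3 - <<'E'
from h import *
o=np.array([.4958,.1335,.2314]); t=T()
rel(o+t[:3,:3]@[.041,.0014,.0974],np.radians(107.3))
E
```

```text
clock: 2.7
eef_pos: [0.4845, 0.1715, 0.1374]
tcp_rot: [-0.0, 0.589, 0.808, -0.001]
ft_force: [0.3, -0.3, 0.2]
gripper_width: 0.008
finger_force: 0.0
shift [0.0014 0.0003 0.0034] tcp [0.4845 0.1715 0.1374]  turn 0.0087 [ 0.27 -0.35  0.18] 2.7
```

```bash
python3 -m pendant '0 0 0.0035 0 0 0 0; -0.004 0 0.0035 0 0 0 0; -0.007 0 0.0035 0 0 0 0; -0.010 0 0.0035 0 0 0 0; -0.013 0 0.0035 0 0 0 0; -0.016 0 0.0035 0 0 0 0; -0.019 0 0.0035 0 0 0 0; -0.022 0 0.0035 0 0 0 0; -0.025 0 0.0035 0 0 0 0; -0.026 0 0.0035 0 0 0 0'
python3 -m pendant '-0.001 0 0 0 0 0 0; -0.002 0 0 0 0 0 0; -0.0025 0 0 0 0 0 0; -0.003 0 0 0 0 0 0; -0.0035 0 0 0 0 0 0; -0.004 0 0 0 0 0 0; -0.0045 0 0 0 0 0 0; -0.005 0 0 0 0 0 0; -0.005 0 0 0 0 0 0; -0.005 0 0 0 0 0 0'
python3 - <<'E'
from h import *
o=np.array([.4958,.1335,.2314]); t=T()
print(t[:3,:3].T@(t[:3,3]-o), t[:3,:3].T@bot.get_state()["ft_force"])
grab("wrist","w2"); grab("scene","s2"); grab("top","t2")
E
```

```text
clock: 3.53
eef_pos: [0.4938, 0.1463, 0.1353]
tcp_rot: [0.0, 0.59, 0.808, 0.0]
ft_force: [-0.5, 2.9, 1.6]
gripper_width: 0.003
finger_force: 1.3
clock: 4.37
eef_pos: [0.4948, 0.1425, 0.1352]
tcp_rot: [-0.0, 0.589, 0.808, 0.0]
ft_force: [0.5, 5.0, 1.0]
gripper_width: 0.003
finger_force: 2.3
[0.00883916 0.00178075 0.09625101] [ 4.64023914  1.98173319 -1.02546117]
```

```bash
python3 -m pendant '-0.0005 0 0 0 0 0 0; -0.001 0 0 0 0 0 0; -0.0015 0 0 0 0 0 0; -0.002 0 0 0 0 0 0; -0.002 0 0 0 0 0 0; -0.002 0 0 0 0 0 0; -0.002 0 0 0 0 0 0; -0.002 0 0 0 0 0 0; -0.002 0 0 0 0 0 0; -0.002 0 0 0 0 0 0'
python3 - <<'E'
from h import *
o=np.array([.4958,.1335,.2314]); t=T()
print(t[:3,:3].T@(t[:3,3]-o), t[:3,:3].T@bot.get_state()["ft_force"])
E
```

```text
clock: 5.35
eef_pos: [0.4949, 0.1423, 0.1352]
tcp_rot: [-0.001, 0.589, 0.808, 0.001]
ft_force: [-2.2, 8.7, 1.2]
gripper_width: 0.002
finger_force: 4.4
[0.00839971 0.00177858 0.09625451] [ 8.98560914  0.57163647 -1.13020967]
```

The keeper is at its back stop: force rose with no further motion. I'll cross over to the -y side.

```bash
python3 -m pendant '0.008 0 0 0 0 0 0; 0.008 0 -0.010 0 0 0 0; 0.008 0 -0.035 0 0 0 0; 0.008 0 -0.035 0 0 0 0; -0.012 0 -0.035 0 0 0 0; -0.0355 0 -0.035 0 0 0 0; -0.0355 0 -0.035 0 0 0 0; -0.0355 0 -0.035 0 0 0 0; -0.0355 0 -0.035 0 0 0 0; -0.0355 0 -0.035 0 0 0 0'
python3 - <<'E'
from h import *
o=np.array([.4958,.1335,.2314]); t=T()
print(t[:3,:3].T@(t[:3,3]-o), t[:3,:3].T@bot.get_state()["ft_force"])
d=grab("wrist","w3"); P=(cloud(d)-o)@t[:3,:3]; W=cloud(d); r,g,b=d["frame"].astype(int).transpose(2,0,1)
m=(r>150)&(g<80)&(b<80)&(W[...,2]>.118)&(abs(P[...,1])<.04)&(abs(P[...,0])<.06); print(m.sum(),np.percentile(P[m],[1,50,99],axis=0).round(4))
h=(abs(r-b)<40)&(W[...,2]>.1)&(W[...,2]<.115)&(abs(P[...,1]-.0014)<.012)&(P[...,0]>.01)&(P[...,0]<.04);print(h.sum(),np.median(W[h][:,2]))
E
```

```text
clock: 6.18
eef_pos: [0.5058, 0.1067, 0.17]
tcp_rot: [-0.0, 0.589, 0.808, -0.0]
ft_force: [-0.6, 0.2, -1.0]
gripper_width: 0.002
finger_force: 0.0
[-0.02857248  0.00138687  0.06142795] [ 0.34141037 -0.55117311  1.04281192]
2730 [[-0.0128 -0.0343  0.1044]
 [-0.0061  0.0017  0.1061]
 [-0.0017  0.0374  0.113 ]]
2126 0.10863049190105589
```

View pics/w3.png

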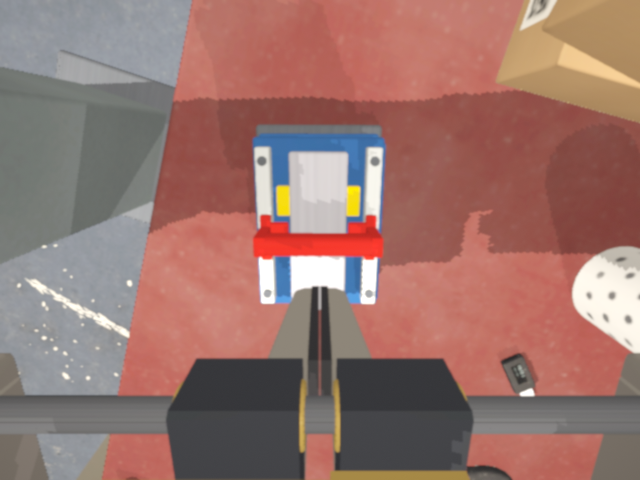

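The keeper is back: bar at row 244, with both ears clear at (283,201) and (353,201). I'll descend beside the bar.

```bash
python3 -m pendant '-0.0035 0 0 0 0 0 0; -0.0035 0 0.010 0 0 0 0; -0.0035 0 0.020 0 0 0 0; -0.0035 0 0.030 0 0 0 0; -0.0035 0 0.036 0 0 0 0; -0.0035 0 0.039 0 0 0 0; -0.0035 0 0.041 0 0 0 0; -0.0035 0 0.042 0 0 0 0; -0.0035 0 0.042 0 0 0 0; -0.0035 0 0.042 0 0 0 0'
python3 -m pendant '0 0 0.001 0 0 0 0; 0 0 0.002 0 0 0 0; 0 0 0.003 0 0 0 0; 0 0 0.004 0 0 0 0; 0 0 0.005 0 0 0 0; 0 0 0.006 0 0 0 0; 0 0 0.006 0 0 0 0; 0 0 0.006 0 0 0 0; 0 0 0.006 0 0 0 0; 0 0 0.006 0 0 0 0'
python3 - <<'E'
from h import *
o=np.array([.4958,.1335,.2314]); t=T()
print(t[:3,:3].T@(t[:3,3]-o), t[:3,:3].T@bot.get_state()["ft_force"])
E
```

```text
clock: 7.07
eef_pos: [0.5075, 0.103, 0.1283]
tcp_rot: [0.0, 0.59, 0.808, 0.0]
ft_force: [0.4, -0.4, -0.1]
gripper_width: 0.009
finger_force: 0.0
clock: 7.9
eef_pos: [0.5076, 0.103, 0.1225]
tcp_rot: [0.0, 0.59, 0.808, 0.0]
ft_force: [-0.7, 0.3, 5.2]
gripper_width: 0.004
finger_force: 2.6
[-0.03261193  0.00184063  0.10886442] [ 0.52557796 -0.56031881 -5.15294747]
```

```bash
python3 -m pendant '0 0 0.001 0 0 0 0; 0 0 0.002 0 0 0 0; 0 0 0.003 0 0 0 0; 0 0 0.004 0 0 0 0; 0 0 0.005 0 0 0 0; 0 0 0.006 0 0 0 0; 0 0 0.007 0 0 0 0; 0 0 0.008 0 0 0 0; 0 0 0.008 0 0 0 0; 0 0 0.008 0 0 0 0'
python3 - <<'E'
from h import *
o=np.array([.4958,.1335,.2314]); t=T()
print(t[:3,:3].T@(t[:3,3]-o), t[:3,:3].T@bot.get_state()["ft_force"])
E
```

```text
clock: 8.73
eef_pos: [0.5076, 0.103, 0.1148]
tcp_rot: [0.0, 0.59, 0.808, 0.0]
ft_force: [-1.8, -0.3, 7.1]
gripper_width: 0.002
finger_force: 4.1
[-0.03267047  0.0018474   0.11656963] [ 0.24388991 -1.77437254 -7.08975973]
```

```bash
python3 -m pendant '0 0 0.0005 0 0 0 0; 0 0 0.001 0 0 0 0; 0 0 0.0015 0 0 0 0; 0 0 0.002 0 0 0 0; 0 0 0.0025 0 0 0 0; 0 0 0.003 0 0 0 0; 0 0 0.003 0 0 0 0; 0 0 0.003 0 0 0 0; 0 0 0.003 0 0 0 0; 0 0 0.003 0 0 0 0'
python3 - <<'E'
from h import *
o=np.array([.4958,.1335,.2314]); t=T()
print(t[:3,:3].T@(t[:3,3]-o), t[:3,:3].T@bot.get_state()["ft_force"])
d=grab("wrist","w4"); P=(cloud(d)-o)@t[:3,:3]; W=cloud(d); r,g,b=d["frame"].astype(int).transpose(2,0,1)
h=(abs(r-b)<40)&(W[...,2]>.085)&(W[...,2]<.115)&(abs(P[...,1]-.0014)<.012)&(P[...,0]>.01)&(P[...,0]<.04);print(h.sum(),np.median(W[h][:,2]))
E
```

```text
clock: 9.57
eef_pos: [0.5076, 0.103, 0.112]
tcp_rot: [0.0, 0.59, 0.808, 0.0]
ft_force: [-2.1, -1.2, 9.9]
gripper_width: 0.003
finger_force: 4.7
[-0.03266621  0.0018356   0.11942098] [-0.53918503 -2.39240004 -9.88387421]
3288 0.09456691146702118
```

The camera puts the plunger 14.1 mm down and the kinematics 13.6 mm, so it is past 11.5 mm and off the stop. Now I'll slide the keeper home.

```bash
python3 -m pendant '0.002 0 0 0 0 0 0; 0.004 0 0 0 0 0 0; 0.006 0 0 0 0 0 0; 0.008 0 0 0 0 0 0; 0.010 0 0 0 0 0 0; 0.012 0 0 0 0 0 0; 0.014 0 0 0 0 0 0; 0.016 0 0 0 0 0 0; 0.018 0 0 0 0 0 0; 0.018 0 0 0 0 0 0'
python3 - <<'E'
from h import *
o=np.array([.4958,.1335,.2314]); t=T()
print(t[:3,:3].T@(t[:3,3]-o), t[:3,:3].T@bot.get_state()["ft_force"])
E
```

```text
clock: 10.45
eef_pos: [0.5046, 0.1169, 0.1125]
tcp_rot: [0.003, 0.59, 0.807, 0.001]
ft_force: [1.9, -8.0, 8.4]
gripper_width: 0.005
finger_force: 5.6
[-0.01793495  0.0028278   0.11897593] [-8.21162595 -0.60047224 -8.36261849]
```

```bash
cat >> h.py <<'E'
def chk(n):
    o=np.array([.4958,.1335,.2314]); t=T()
    print((t[:3,:3].T@(t[:3,3]-o)).round(4), (t[:3,:3].T@bot.get_state()["ft_force"]).round(1))
    d=grab("wrist",n); W=cloud(d); P=(W-o)@t[:3,:3]; r,g,b=d["frame"].astype(int).transpose(2,0,1)
    for lo in(.02,.03):
        h=(abs(r-b)<40)&(W[...,2]>.085)&(W[...,2]<.115)&(abs(P[...,1]-.0014)<.012)&(P[...,0]>lo)&(P[...,0]<.042);print("headz",h.sum(),np.median(W[h][:,2]).round(4))
    m=(r>150)&(g<80)&(b<80)&(W[...,2]>.118)&(abs(P[...,1])<.04)&(abs(P[...,0])<.06)
    p=P[m]; c=[(np.percentile(p[q][:,0],[2,98]).mean()).round(4) for q in (p[:,1]<-.015,p[:,1]>.02)]
    print("bar",m.sum(),c)
E
python3 -c "
from h import *
chk('w5')
d=cv2.imread('pics/w5.png')[80:330,200:440]; cv2.imwrite('pics/c5.png',cv2.resize(d,None,fx=2.4,fy=2.4,interpolation=cv2.INTER_CUBIC))"
```

```text
[-0.0179  0.0028  0.119 ] [-8.2 -0.6 -8.4]
headz 2315 0.0951
headz 1280 0.0951
bar 5052 [np.float64(-0.0019), np.float64(-0.002)]
```

View pics/c5.png

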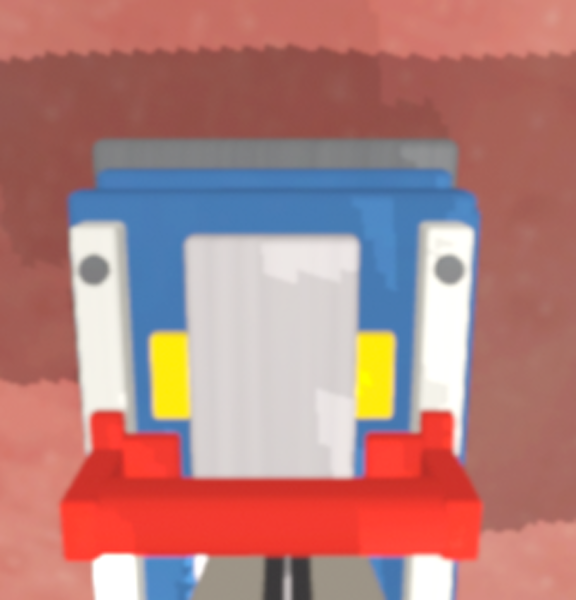

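The crop shows the lips (row 435) just short of the ears (row 418), with the keeper about 5 mm forward and the plunger about 13.5 mm down. Continuing gently.

```bash
python3 -m pendant '0.0005 0 0 0 0 0 0; 0.001 0 0 0 0 0 0; 0.0015 0 0 0 0 0 0; 0.002 0 0 0 0 0 0; 0.0025 0 0 0 0 0 0; 0.003 0 0 0 0 0 0; 0.0035 0 0 0 0 0 0; 0.004 0 0 0 0 0 0; 0.004 0 0 0 0 0 0; 0.004 0 0 0 0 0 0'
python3 -c "
from h import *
chk('w6')"
```

```text
clock: 11.33
eef_pos: [0.5034, 0.1204, 0.1125]
tcp_rot: [0.003, 0.591, 0.807, 0.0]
ft_force: [2.1, -9.4, 9.1]
gripper_width: 0.003
finger_force: 5.8
[-0.0143  0.0028  0.119 ] [-9.7 -0.8 -9. ]
headz 2268 0.0951
headz 1272 0.0951
bar 5038 [np.float64(0.0017), np.float64(0.0016)]
```

```bash
python3 -m pendant '0.001 0 0 0 0 0 0; 0.0025 0 0 0 0 0 0; 0.004 0 0 0 0 0 0; 0.0055 0 0 0 0 0 0; 0.007 0 0 0 0 0 0; 0.0085 0 0 0 0 0 0; 0.010 0 0 0 0 0 0; 0.0115 0 0 0 0 0 0; 0.012 0 0 0 0 0 0; 0.012 0 0 0 0 0 0'
python3 -c "
from h import *
chk('w7')"
```

```text
clock: 12.22
eef_pos: [0.4998, 0.132, 0.1125]
tcp_rot: [0.003, 0.59, 0.807, 0.0]
ft_force: [3.3, -8.3, 9.7]
gripper_width: 0.005
finger_force: 5.8
[-0.0021  0.0028  0.1189] [-9.   0.7 -9.7]
headz 2144 0.0951
headz 1198 0.0951
bar 5054 [np.float64(0.0139), np.float64(0.0137)]
```

```bash
python3 -m pendant '0.0005 0 0 0 0 0 0; 0.001 0 0 0 0 0 0; 0.0015 0 0 0 0 0 0; 0.002 0 0 0 0 0 0; 0.0025 0 0 0 0 0 0; 0.003 0 0 0 0 0 0; 0.0035 0 0 0 0 0 0; 0.0035 0 0 0 0 0 0; 0.0035 0 0 0 0 0 0; 0.0035 0 0 0 0 0 0'
python3 -m pendant '0.0005 0 0 0 0 0 0; 0.001 0 0 0 0 0 0; 0.0015 0 0 0 0 0 0; 0.0015 0 0 0 0 0 0; 0.0015 0 0 0 0 0 0; 0.0015 0 0 0 0 0 0; 0.0015 0 0 0 0 0 0; 0.0015 0 0 0 0 0 0; 0.0015 0 0 0 0 0 0; 0.0015 0 0 0 0 0 0'
python3 -c "
from h import *
chk('w8')"
```

```text
clock: 13.1
eef_pos: [0.4987, 0.1352, 0.1125]
tcp_rot: [0.003, 0.591, 0.807, 0.0]
ft_force: [2.9, -8.9, 9.4]
gripper_width: 0.004
finger_force: 5.8
clock: 13.93
eef_pos: [0.4986, 0.1356, 0.1125]
tcp_rot: [0.003, 0.591, 0.807, 0.0]
ft_force: [3.8, -11.3, 9.2]
gripper_width: 0.006
finger_force: 7.2
[0.0018 0.0028 0.1189] [-11.9   0.3  -9.1]
headz 2085 0.0951
headz 1165 0.0951
bar 5038 [np.float64(0.0177), np.float64(0.0176)]
```

The keeper is on its home stop: force rose with no motion, and total travel is about 24.5 mm. I'll back off the bar and lift.

```bash
python3 -m pendant '-0.003 0 0 0 0 0 0; -0.007 0 0 0 0 0 0; -0.011 0 0 0 0 0 0; -0.012 0 0 0 0 0 0; -0.012 0 -0.002 0 0 0 0; -0.012 0 -0.004 0 0 0 0; -0.012 0 -0.012 0 0 0 0; -0.012 0 -0.035 0 0 0 0; -0.012 0 -0.070 0 0 0 0; -0.012 0 -0.070 0 0 0 0'
python3 -m pendant '-0.01 0 -0.03 0 0 0 0; -0.02 0 -0.05 0 0 0 0; -0.02 0 -0.05 0 0 0 0; -0.02 0 -0.05 0 0 0 0; -0.02 0 -0.05 0 0 0 0; -0.02 0 -0.05 0 0 0 0; -0.02 0 -0.05 0 0 0 0; -0.02 0 -0.05 0 0 0 0; -0.02 0 -0.05 0 0 0 0; -0.02 0 -0.05 0 0 0 0'
python3 -c "
from h import *
chk('w9')
cv2.imwrite('pics/c9.png',cv2.resize(cv2.imread('pics/w9.png')[120:330,220:420],None,fx=2.5,fy=2.5))"
```

```text
clock: 14.82
eef_pos: [0.5023, 0.1288, 0.1863]
tcp_rot: [0.002, 0.59, 0.807, 0.004]
ft_force: [1.4, 0.1, 1.4]
gripper_width: 0.0
finger_force: 0.0
clock: 15.65
eef_pos: [0.505, 0.1097, 0.2307]
tcp_rot: [-0.0, 0.589, 0.808, -0.0]
ft_force: [-0.1, -0.1, -0.5]
gripper_width: 0.002
finger_force: 0.0
[-0.0255  0.0015  0.0007] [-0.1 -0.2  0.5]
headz 900 0.0978
headz 495 0.0977
bar 1732 [np.float64(0.0162), np.float64(0.0162)]
```

View pics/c9.png

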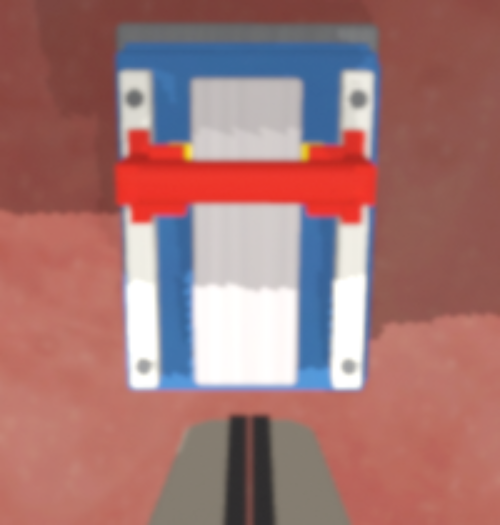

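The crop shows the red lips over the ears, with the keeper home and the robot clear. The head rests 10.9 mm down, which matches the expected 11 mm when trapped.

```bash
python3 -c "
from plant import bot
print(bot.job_done())"
```

```text
the job is handed in; nothing more can be done
None
```

The keeper was drawn fully back, the plunger pressed about 14 mm with readings of about 10 N or less, and the keeper slid fully home over the ears; released, the plunger stays trapped about 11 mm down, and the job is handed in.

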